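# Slide a foot plate under the drilling bridge and swing the catch behind it

### The job

Push the loose wooden foot plate (the flat one with the short dowel stub) along the bench and in under the low bridge of the drilling jig, bare end first, until it is fully home against the stop. Then push the jig's swing catch round, all the way, so that it lies straight across behind the plate. Do it all by pushing with the fingertips: never lift or tip the plate, leave the catch open until the plate is home, leave the things standing around where they are, and finish clear of everything.

Things in the scene. Friction and masses are not known exactly. Their poses are not given: they have to be found in the camera images.
- jig: Plywood drilling jig fixed to the bench. Origin: on the bench, centre of the channel's mouth; x points into the channel, z up. Two side walls (inner faces y = +-37 mm, 18 thick, 20 high, x = 0 to 66) carry the bridge. Wings 20 mm high flare from the mouth to a 100 mm wide opening (outer corners x = -26, y = +-61). A board 6 mm thick along the -y side (x = -104 to 66, y = -85 to -47) carries the catch.
- bridge (a point): Centre of the underside of the jig's bridge, 20 mm above the bench (the headroom). The bridge is a plank 40 mm along the channel, 110 mm across it, 14 mm thick (top 34 mm above the bench).
- stop (a point): Middle of the face of the stop, a 20 mm high block that closes the channel 50 mm in from the mouth (jig x = 50 mm).
- foot: Loose wooden plate, about 0.16 kg, 120 x 70 x 16 mm (x, y, z), flat on the bench before the mouth. Origin: centre of its underside; x points to its bare front end. A dowel stub, 16 mm across, 28 tall, stands at x = -40 mm near its rear end. Home, its front end touches the stop: origin at jig x = -10 mm, y = 0, and its rear end, with the stub, sticks out of the mouth to jig x = -70.
- catch (a joint): Swing catch, rad: a wooden arm on an upright pivot. In the jig's frame it points at the angle (190 degrees - value), counted from jig x towards jig y: at 0 back from the mouth, 10 degrees outward of jig -x; at 1.745, its hard end, along jig +y, straight across 4 mm behind the homed plate. Clockwise from above as it grows; light friction (1 N at the peg), stays where left.
- pivot (a point): The catch's pivot axis, at jig x = -82, y = -66 mm, 14 mm above the bench. The arm is 16 mm wide, spans 7 to 21 mm above the bench and reaches 83 mm from this axis.
- catch_peg (a point): Middle of the upright peg on the catch arm, 65 mm from the pivot, 29 mm above the catch's lower face, 36 mm above the bench; 14 mm across, from 21 to 51 mm above the bench.
- mug: White mug, 76 mm wide, 88 mm tall; a bystander. Origin: centre of its underside.
- sander: Sanding block 98 x 66 x 26 mm; a bystander beyond the stop. Origin: centre of its underside.
- glue: White glue bottle, 52 mm wide, 130 mm tall; a bystander beside the jig. Origin: centre of its underside.
- offcut: Upright wooden offcut 45 x 45 x 60 mm; a bystander. Origin: centre of its underside.
- tape: Cardboard tape core lying flat, 100 mm wide, 48 mm high; a bystander. Origin: centre of its underside.
- brush: Brush lying on the bench; a bystander.
There are look-alikes about, which are no part of the job. Leave any pink or purple look-alike of the foot alone.

How it is judged:
By the outcome, as a careful person would: the job done as asked, in the order asked, and still so for the second after the job is handed in, with the robot touching nothing.
It also fails if it takes over 69 s, if anything falls off the work surface, if the arm or the gripper's body presses on something with over 40 N, if the wrist force passes 120 N, or if a joint passes its speed limit or range.

### The arm

A 6-joint arm with a two-finger parallel gripper is mounted at the origin on the work surface. World frame = base frame: x ahead of the robot, y to its left, z up, the work surface at z = 0. Lengths are in mm, angles in degrees, forces in N, time in s.
With the tool pointing down it reaches from about 300 to 850 mm from the base axis. Payload 4.2 kg.
Tool frame: the origin (TCP) lies midway between the tips of the shut fingers; the grasp point (between the pads) lies 19 mm behind it (env.grip_depth is the distance from the TCP to the grasp point, in mm); z points along the fingers, y is the line along which they close (so a half turn about z gives the same grasp; the last joint's range is limited). The gripper opens to 91 mm and grips with 3 to 60 N. Pads are 32 mm wide; open, the fingers measure 118 mm over their backs; the gripper's body (76 mm by 178 mm) begins 60 mm behind the grasp point.
Start: joints at [73.281, 18.312, 89.639, -0, 72.044, -1.146], TCP at [154.37, 553.907, 213.976] pointing down, gripper open.
Joint ranges: [-177.97, 177.97], [-48.28, 115.42], [12.27, 149.76], [-77.06, 257.06], [2.81, 150.46], [-146.56, 146.56]. Speed limits (degrees/s): [147.25, 147.25, 180, 180, 180, 180].

### API

Orientations are given as [roll, pitch, yaw] about the fixed x, y, z axes, in that order (R = Rz(yaw) Ry(pitch) Rx(roll)).
In Python, from workcell import env, eyes gives the robot as it stands.
- The arm moves only by the tool send_rows, never from a script. Its argument "motion" is a list of rows, each a list of 7 numbers: the shift along the world's x, y, z normalised to -1 to 1, where 1 is 0.5 m, then the turn, a rotation vector about the world's x, y, z normalised to -1 to 1, where 1 is 60 degrees, then the opening, from -1 (shut) to 1 (fully open). A call has 1 to 20 rows; each row is the pose to reach, as a shift and turn from the pose commanded when the call began; what a row does not reach only later rows make up. A row lasts 1/8 s, in which the tool goes at most 62.5 mm and 10.7 degrees, less where a joint would pass 70% of its speed; a pose out of reach is approached as far as the arm can. A call with a number of a shift or a turn outside -1 to 1 is refused whole. A call with a gripper value outside its range is refused whole. The fingers move at their own pace and stop on an object; "squeeze" is the grip in N (left out, the last holds). Time passes only in rows, so rows that repeat a pose let the fingers close. It gives the time, the measured TCP pose, the force, the opening and the grip force at its end, in the units of the state.
- env.state(): the state, without advancing time (a new reading comes with each control period).
- eyes.grab_frame(name): name is "scene" or "top" or "wrist"; returns a dict with "pixels" (480x640x3 uint8, red, green, blue), "depth" (480x640 float32, mm along the optical axis (not along the pixel's ray), 0 where there is no reading), "fx", "fy", "cx", "cy" (pixels), "R" (3x3) and "t" (3): a world point X has camera coordinates R X + t; the wrist camera has in their place "T_tool_cam" (4x4, takes a point from camera to tool coordinates, whose origin is the TCP and whose axes are the flange's). Camera axes: x right, y down, z forward; pixel columns grow to the right and rows downward; lengths in mm; the calibration is good to about 2 mm. A picture is of the moment at which its call begins: read the wrist's pose just before it.
- env.job_done(): hands the job in; it is judged then, once.
The state is a dict: "time_s": time; "qpos": joint angles; "qvel": joint speeds; "effort": joint torques, N m; "ee_pos": TCP position; "ee_rot": TCP orientation; "force": force on the tool from outside, world axes, zero at the start; "torque": the same for the moment, N m; "gripper_width": finger opening in mm; "gripper_force": force on a finger pad.
Only numpy, scipy, OpenCV 4.12 (cv2) and the standard library are available. Lean on these libraries where they do the work, as an engineer would, in place of code of your own. Each camera call takes 0.05 s, during which the arm holds its last target. There are 200 camera calls.

## Working session

There is one attempt and no reset: what is moved stays moved. The work goes in short steps, Python scripts to look and compute and a tool call to move; the robot and the scene stay as the last step left them, time stands still between calls to the robot, and variables do not carry over. Pictures are saved under pics/ and viewed, at most 10 in all, crops included, and the job is handed in when it is done.

Besides the shell and the picture viewer there is one more tool, called after ">>>" by a JSON object that holds its "api" and its "payload". send_rows: Moves the arm, as the interface text tells. Its arguments: {"type":"object","properties":{"motion":{"type":"array"},"squeeze":{"type":"number"}},"required":["motion"]}

```bash
mkdir -p pics; cat > h.py <<'E'
import numpy as np,cv2
from workcell import env,eyes
def grab(n,f=None):
    g=eyes.grab_frame(n)
    if f: cv2.imwrite('pics/'+f,cv2.cvtColor(g['pixels'],cv2.COLOR_RGB2BGR))
    return g
def ray(g,u,v,z):
    d=np.array([(u-g['cx'])/g['fx'],(v-g['cy'])/g['fy'],1.]);R=np.array(g['R']);t=np.array(g['t'])
    c=-R.T@t;w=R.T@d
    return c+w*(z-c[2])/w[2]
E
python3 - <<'E'
from h import *
import pickle
a=grab('top','top1.png');b=grab('scene','scene1.png')
pickle.dump((a,b),open('g.pkl','wb'))
print(env.state())
E
```

```text
{'time_s': 0.1, 'qpos': array([ 7.32802810e+01,  1.83497575e+01,  8.96999152e+01,  6.45151252e-04,
        7.20430285e+01, -1.14622102e+00]), 'qvel': array([ 0.08995291, -0.06884407, -0.15734558, -0.01878592,  0.14344751,
        0.03905465]), 'effort': array([-6.96321749e-04, -4.13338852e+01, -2.32509989e+01,  7.28663639e-02,
        4.21170867e-02, -5.81899644e-05]), 'ee_pos': array([154.24237983, 553.4605706 , 213.18312536]), 'ee_rot': array([-1.79907330e+02, -2.46767251e-03,  1.64426301e+02]), 'force': array([ 0.33912491, -0.213596  , -0.38463   ]), 'torque': array([-0.0460954 , -0.03713322, -0.01541963]), 'gripper_force': 0.0, 'gripper_width': 91.14690810180211}
```

View pics/top1.png

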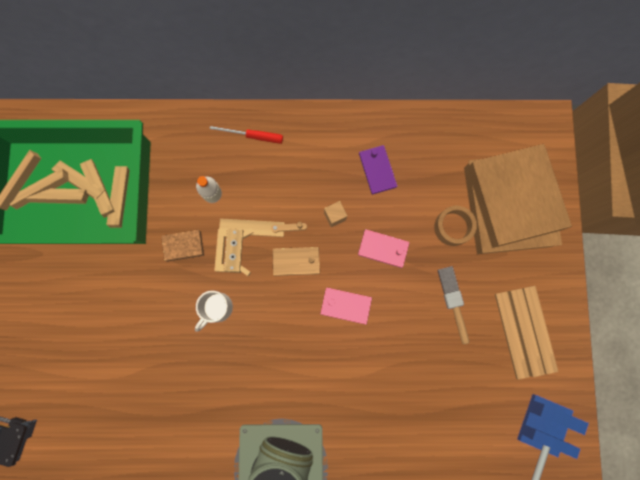

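View pics/scene1.png

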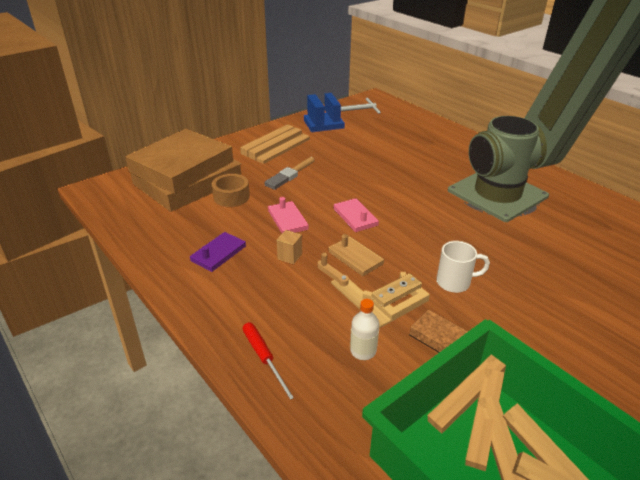

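The wooden foot is at top (296,261), with its stub at (312,260). Things it could be mistaken for are the pink plates at (384,248) and (346,306), the purple plate at (378,170), and the jig board and catch at (250,228). By the description I choose the plain wooden plate before the jig mouth. The bridge is at (229,250), the catch peg near (302,226) and the stop side is to the left. I'll check this in a close crop.

```bash
python3 - <<'E'
from h import *
import pickle
a,b=pickle.load(open('g.pkl','rb'))
p=cv2.cvtColor(a['pixels'],cv2.COLOR_RGB2BGR)[205:285,205:335]
cv2.imwrite('pics/crop.png',cv2.resize(p,None,fx=6,fy=6,interpolation=cv2.INTER_CUBIC))
for uv in [(205,205),(335,205),(205,285),(335,285)]: print(ray(a,*uv,16).round(1))
E
```

```text
[660.8 204.6  16. ]
[ 661.  -138.2   16. ]
[450.2 197.9  16. ]
[ 449.9 -136.8   16. ]
```

View pics/crop.png

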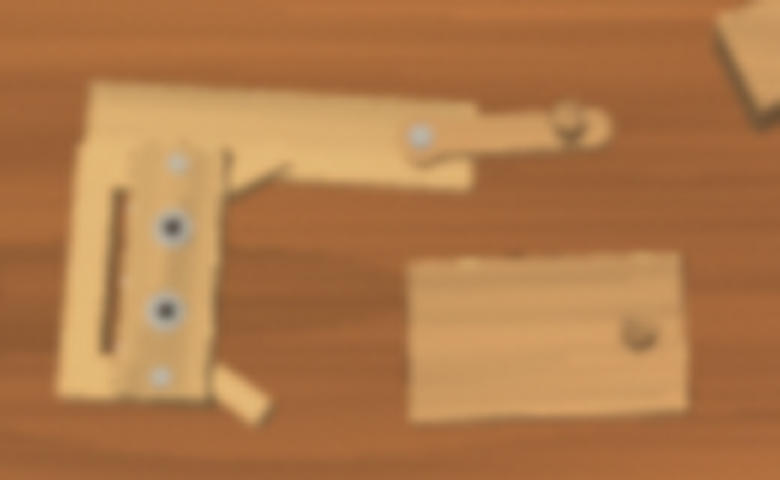

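The crop shows the plain wood foot with corners (408,262), (681,253), (688,408) and (411,420), and its stub at (640,330) on the end away from the jig. It also shows the bridge, the pivot at (420,136) and the peg at (570,120). So the choice of foot is confirmed.

```bash
python3 - <<'E'
from h import *
import pickle
a,b=pickle.load(open('g.pkl','rb'))
P=lambda c,z: ray(a,205+(c[0]+.5)/6-.5,205+(c[1]+.5)/6-.5,z)[:2].round(1)
for n,z,l in [('foot',16,[(408,262),(681,253),(688,408),(411,420)]),('stub',44,[(640,322)]),('screws',34,[(178,163),(172,228),(166,312),(161,377)]),('bridge',34,[(130,150),(228,150),(210,400),(118,398)]),('board',6,[(92,82),(478,103),(470,190)]),('pivot',22,[(420,136)]),('peg',51,[(568,118)])]:
    print(n,[P(c,z).tolist() for c in l])
E
```

```text
foot [[545.7, 25.3], [549.6, -93.3], [482.1, -96.2], [477.0, 23.2]]
stub [[516.1, -75.6]]
screws [[586.2, 123.1], [557.9, 125.1], [521.7, 126.8], [493.8, 128.2]]
bridge [[591.9, 143.9], [591.9, 101.8], [484.0, 107.2], [484.9, 146.3]]
board [[627.2, 166.2], [617.8, -4.0], [579.0, -0.8]]
pivot [[600.2, 20.2]]
peg [[602.7, -44.9]]
```

>>> {"api": "send_rows", "payload": {"motion": [[0.1,-0.2,0,0,0,0.05,0.32],[0.2,-0.4,0,0,0,0.1,0.32],[0.3,-0.6,0,0,0,0.15,0.32],[0.4,-0.8,0,0,0,0.2,0.32],[0.4,-0.8,0,0,0,0.207,0.32],[0.4,-0.8,0,0,0,0.207,0.32],[0.4,-0.8,0,0,0,0.207,0.32],[0.4,-0.8,0,0,0,0.207,0.32],[0.4,-0.8,0,0,0,0.207,0.32],[0.4,-0.8,0,0,0,0.207,0.32],[0.4,-0.8,0,0,0,0.207,0.32]]}}

```text
time_s: 1.48
ee_pos: [353.8, 155.1, 213.9]
ee_rot: [180.0, -0.0, 177.0]
force: [0.5, 0.1, -1.0]
gripper_width: 60.1
gripper_force: 0.0
```

>>> {"api": "send_rows", "payload": {"motion": [[0.086,-0.19,0,0,0,0,0.32],[0.172,-0.38,0,0,0,0,0.32],[0.172,-0.38,0,0,0,0,0.32],[0.172,-0.38,0,0,0,0,0.32],[0.172,-0.38,0,0,0,0,0.32],[0.172,-0.38,0,0,0,0,0.32]]}}

```text
time_s: 2.22
ee_pos: [439.9, -34.8, 213.8]
ee_rot: [180.0, -0.0, 176.9]
force: [-0.3, 0.4, -0.7]
gripper_width: 60.2
gripper_force: 0.0
```

```bash
cat >> h.py <<'E'
from scipy.spatial.transform import Rotation as Ro
def wrist(f=None):
    s=env.state();g=grab('wrist',f)
    T=np.eye(4);T[:3,:3]=Ro.from_euler('xyz',s['ee_rot'],degrees=True).as_matrix();T[:3,3]=s['ee_pos']
    W=T@np.array(g['T_tool_cam']);g['R']=W[:3,:3].T;g['t']=-W[:3,:3].T@W[:3,3];g['s']=s
    return g
E
python3 - <<'E'
from h import *
import pickle
g=wrist('w1.png');pickle.dump(g,open('w1.pkl','wb'));print(g['s']['ee_pos'],-g['R'].T@g['t'])
E
```

```text
[439.91360829 -34.79299259 213.80950778] [361.14603487 -31.48687406 385.36032116]
```

View pics/w1.png

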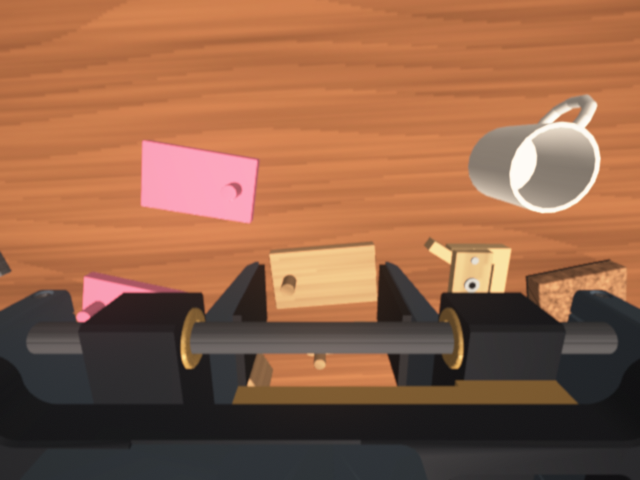

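The wrist view shows the foot between the fingers' lines, with corners (270,250), (374,243), (377,302) and (275,308). The jig bridge screws are at (475,260) and (473,285).

```bash
python3 - <<'E'
from h import *
import pickle
g=pickle.load(open('w1.pkl','rb'))
for u,v,z in [(270,252,16),(374,243,16),(377,302,16),(275,308,16),(475,260,34),(473,285,34)]: print(ray(g,u,v,z).round(1))
E
```

```text
[478.  -95.9  16. ]
[473.7  21.8  16. ]
[546.7  24.4  16. ]
[547.9 -96.6  16. ]
[493.4 128.3  34. ]
[522.7 128.1  34. ]
```

>>> {"api": "send_rows", "payload": {"motion": [[0,0.005,-0.1,0,0,0,0.32],[0,0.005,-0.2,0,0,0,0.32],[0,0.005,-0.3,0,0,0,0.32],[0,0.005,-0.36,0,0,0,0.32],[0,0.005,-0.4,0,0,0,0.32],[0,0.005,-0.412,0,0,0,0.32],[0,0.005,-0.412,0,0,0,0.32],[0,0.005,-0.412,0,0,0,0.32]]}}

```text
time_s: 3.28
ee_pos: [441.1, -33.4, 8.9]
ee_rot: [180.0, 0.1, 176.9]
force: [-0.1, -0.2, -0.8]
gripper_width: 60.4
gripper_force: 0.0
```

>>> {"api": "send_rows", "payload": {"motion": [[0.01,0,0,0,0,0,0.32],[0.02,0,0,0,0,0,0.32],[0.03,-0.001,0,0,0,0,0.32],[0.04,-0.002,0,0,0,0,0.32],[0.046,-0.002,0,0,0,0,0.32],[0.052,-0.003,0,0,0,0,0.32],[0.058,-0.003,0,0,0,0,0.32],[0.064,-0.003,0,0,0,0,0.32],[0.07,-0.004,0,0,0,0,0.32],[0.076,-0.004,0,0,0,0,0.32],[0.08,-0.004,0,0,0,0,0.32],[0.08,-0.004,0,0,0,0,0.32],[0.08,-0.004,0,0,0,0,0.32]]}}

```text
time_s: 4.9
ee_pos: [480.8, -35.6, 8.1]
ee_rot: [180.0, 0.1, 176.8]
force: [-0.5, -0.2, -0.0]
gripper_width: 60.0
gripper_force: 0.0
```

```bash
python3 - <<'E'
from h import *
g=grab('top','t2.png')
p=cv2.cvtColor(g['pixels'],cv2.COLOR_RGB2BGR)[195:295,205:335]
cv2.imwrite('pics/t2c.png',cv2.resize(p,None,fx=6,fy=6,interpolation=cv2.INTER_CUBIC))
E
```

```text
(no output)
```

View pics/t2c.png

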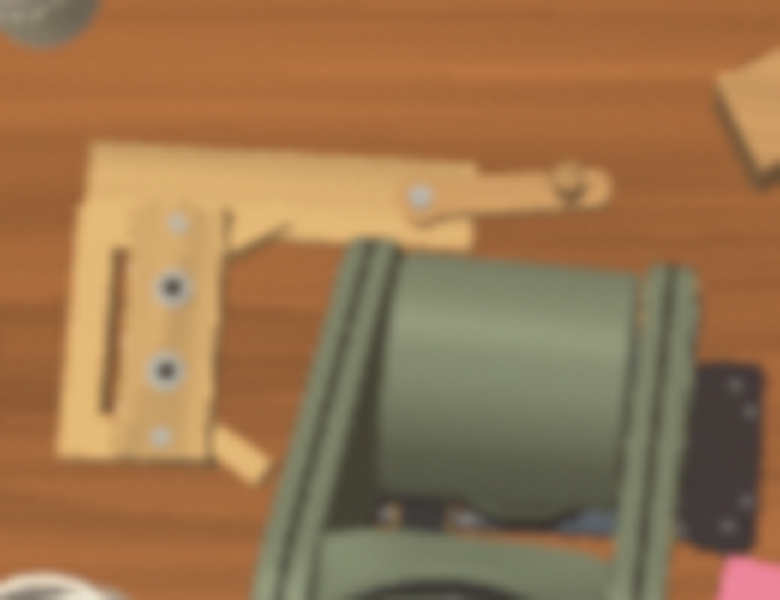

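The arm hides the foot at present; the jig and catch have not moved. I'll back off, rise and turn for the rear push.

>>> {"api": "send_rows", "payload": {"motion": [[-0.02,0,0,0,0,0,0.32],[-0.03,0,0.02,0,0,0,0.2],[-0.03,0,0.12,0,0,-0.1,-0.1],[-0.02,-0.03,0.22,0,0,-0.25,-0.1],[0.0,-0.08,0.3,0,0,-0.4,-0.1],[0.04,-0.13,0.4,0,0,-0.58,-0.1],[0.09,-0.183,0.4,0,0,-0.75,-0.1],[0.09,-0.183,0.4,0,0,-0.9,-0.1],[0.09,-0.183,0.4,0,0,-1,-0.1],[0.09,-0.183,0.4,0,0,-1,-0.1],[0.09,-0.183,0.4,0,0,-1,-0.1]]}}

```text
time_s: 6.32
ee_pos: [525.1, -127.0, 208.3]
ee_rot: [180.0, 0.0, 116.9]
force: [0.0, -1.1, 1.0]
gripper_width: 41.2
gripper_force: 0.0
```

>>> {"api": "send_rows", "payload": {"motion": [[0,0,0,0,0,-0.17,-0.1],[0,0,0,0,0,-0.34,-0.1],[0,0,0,0,0,-0.5,-0.1],[0,0,0,0,0,-0.5,-0.1],[0,0,0,0,0,-0.5,-0.1],[0,0,0,0,0,-0.5,-0.1]]}}

```text
time_s: 7.08
ee_pos: [525.3, -127.1, 208.0]
ee_rot: [180.0, 0.0, 86.9]
force: [0.2, -0.8, -0.8]
gripper_width: 41.1
gripper_force: 0.0
```

```bash
python3 - <<'E'
from h import *
import pickle
g=wrist('w2.png');pickle.dump(g,open('w2.pkl','wb'));print(g['s']['ee_pos'],-g['R'].T@g['t'])
E
```

```text
[ 525.30430532 -127.0622645   207.99478512] [528.75870065 -49.63979407 379.48018098]
```

View pics/w2.png

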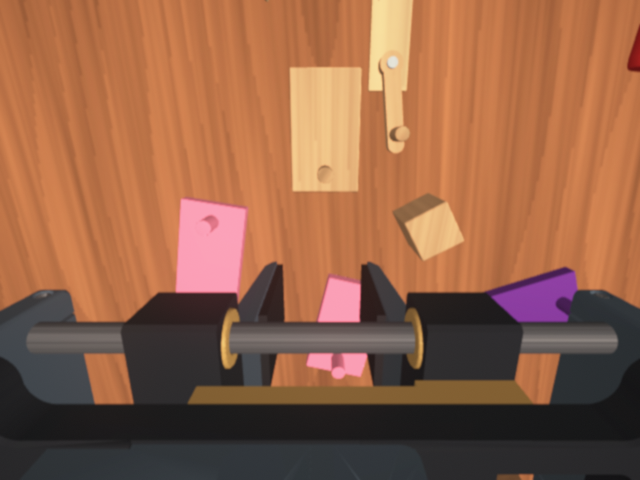

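The foot now lies square to the jig, with corners (290,68), (361,68), (358,191) and (293,191). The pivot is at (392,62), the peg top at (402,133) and the board end at (369,90)–(408,91).

```bash
python3 - <<'E'
from h import *
import pickle
g=pickle.load(open('w2.pkl','rb'))
ex=np.array([.055,.998]);ey=np.array([-.998,.055]);O=np.array([538.8,105])
for n,u,v,z in [('foot',290,68,16),('f',361,68,16),('f',358,191,16),('f',293,191,16),('pivot',392,62,22),('board',369,90,6),('board',408,91,6)]:
    p=ray(g,u,v,z)[:2];print(n,p.round(1),((p-O)@ex).round(1),((p-O)@ey).round(1))
E
```

```text
foot [502.1  19.8] -87.0 32.0
f [570.4  16.1] -86.9 -36.4
f [ 564.6 -102.2] -205.3 -37.1
f [495.9 -98.5] -205.4 31.7
pivot [599.   18.6] -82.9 -64.9
board [579.1  -2.6] -105.2 -46.2
board [618.3  -5.7] -106.1 -85.5
```

>>> {"api": "send_rows", "payload": {"motion": [[0.005,0,-0.1,0,0,0,-0.1],[0.005,0,-0.2,0,0,0,-0.1],[0.005,0,-0.3,0,0,0,-0.1],[0.005,0,-0.36,0,0,0,-0.1],[0.005,0,-0.39,0,0,0,-0.1],[0.005,0,-0.402,0,0,0,-0.1],[0.005,0,-0.402,0,0,0,-0.1],[0.005,0,-0.402,0,0,0,-0.1]]}}

```text
time_s: 8.12
ee_pos: [528.8, -127.3, 8.1]
ee_rot: [179.9, 0.0, 86.9]
force: [0.2, 0.4, 0.3]
gripper_width: 41.6
gripper_force: 0.0
```

>>> {"api": "send_rows", "payload": {"motion": [[0.001,0.01,0,0,0,0,-0.1],[0.001,0.02,0,0,0,0,-0.1],[0.001,0.03,0,0,0,0,-0.1],[0.001,0.04,0,0,0,0,-0.1],[0.001,0.05,0,0,0,0,-0.1],[0.002,0.06,0,0,0,0,-0.1],[0.002,0.07,0,0,0,0,-0.1],[0.002,0.08,0,0,0,0,-0.1],[0.002,0.09,0,0,0,0,-0.1],[0.003,0.1,0,0,0,0,-0.1],[0.003,0.11,0,0,0,0,-0.1],[0.003,0.12,0,0,0,0,-0.1],[0.003,0.13,0,0,0,0,-0.1],[0.004,0.14,0,0,0,0,-0.1],[0.004,0.15,0,0,0,0,-0.1],[0.004,0.16,0,0,0,0,-0.1],[0.004,0.17,0,0,0,0,-0.1],[0.004,0.18,0,0,0,0,-0.1],[0.004,0.18,0,0,0,0,-0.1]]}}

```text
time_s: 10.5
ee_pos: [529.6, -36.4, 6.8]
ee_rot: [-180.0, -0.0, 86.9]
force: [0.3, -0.8, 0.2]
gripper_width: 41.3
gripper_force: 0.0
```

```bash
python3 - <<'E'
from h import *
import pickle
g=wrist('w3.png');pickle.dump(g,open('w3.pkl','wb'));print(g['s']['ee_pos'],g['s']['force'])
E
```

```text
[529.63902735 -36.41817013   6.82847377] [ 0.28581196 -0.7721312   0.17330876]
```

View pics/w3.png

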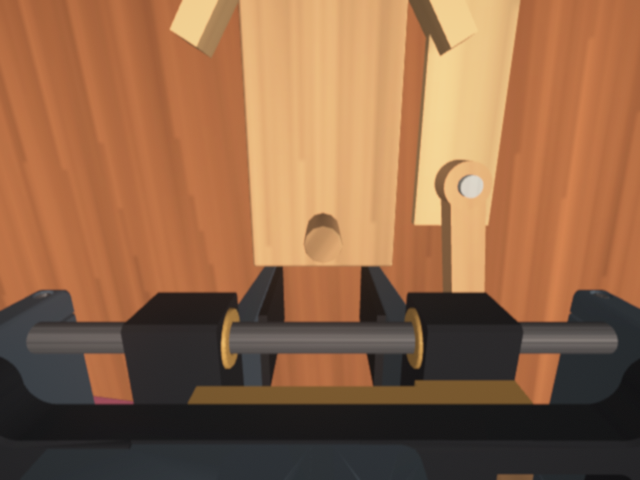

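The plate's nose is between the wings and square, with its rear corners at (254,264) and (393,264). The wing tips are at (171,30) and (475,35), and the catch is still open.

```bash
python3 - <<'E'
from h import *
import pickle
g=pickle.load(open('w3.pkl','rb'))
ex=np.array([.055,.998]);ey=np.array([-.998,.055]);O=np.array([538.8,105])
for n,u,v,z in [('rear',254,264,16),('r',393,264,16),('front',240,5,16),('f',408,5,16),('wingL',171,30,20),('wingR',475,35,20),('wingLi',206,52,20),('wingRi',444,52,20),('pivot',471,186,22),('board',415,223,6),('board',488,224,6)]:
    p=ray(g,u,v,z)[:2];print(n,p.round(1),((p-O)@ex).round(1),((p-O)@ey).round(1))
s=g['s']['ee_pos'][:2]-O;print(s@ex,s@ey)
E
```

```text
rear [496.  -16.3] -123.4 36.0
r [565.8 -20.1] -123.4 -33.8
front [502.7  96.7] -10.3 35.6
f [571.7  92.9] -10.3 -33.5
wingL [474.2  88.1] -20.5 63.5
wingR [598.3  79.3] -22.3 -60.8
wingLi [487.3  79.2] -28.5 50.0
wingRi [585.9  73.8] -28.6 -48.7
pivot [599.8  17.8] -83.7 -65.7
board [579.1  -2. ] -104.6 -46.1
board [616.7  -4.7] -105.1 -83.7
-141.63918728398698 1.3646513492879602
```

>>> {"api": "send_rows", "payload": {"motion": [[0.0005,0.008,0,0,0,0,-0.1],[0.001,0.016,0,0,0,0,-0.1],[0.0015,0.024,0,0,0,0,-0.1],[0.002,0.032,0,0,0,0,-0.1],[0.002,0.04,0,0,0,0,-0.1],[0.0025,0.048,0,0,0,0,-0.1],[0.003,0.056,0,0,0,0,-0.1],[0.0035,0.064,0,0,0,0,-0.1],[0.004,0.072,0,0,0,0,-0.1],[0.0045,0.08,0,0,0,0,-0.1],[0.005,0.088,0,0,0,0,-0.1],[0.0055,0.096,0,0,0,0,-0.1],[0.0055,0.1,0,0,0,0,-0.1],[0.0055,0.1,0,0,0,0,-0.1]]}}

```text
time_s: 12.3
ee_pos: [532.7, 13.2, 7.0]
ee_rot: [180.0, -0.0, 86.9]
force: [-0.1, -0.1, 1.0]
gripper_width: 41.2
gripper_force: 0.0
```

>>> {"api": "send_rows", "payload": {"motion": [[0,0.003,0,0,0,0,-0.1],[0,0.006,0,0,0,0,-0.1],[0,0.006,0,0,0,0,-0.1]]}}

```text
time_s: 12.68
ee_pos: [532.7, 15.9, 7.0]
ee_rot: [180.0, -0.0, 86.8]
force: [0.9, -0.8, 0.8]
gripper_width: 40.9
gripper_force: 0.3
```

>>> {"api": "send_rows", "payload": {"motion": [[0,0.003,0,0,0,0,-0.1],[0,0.005,0,0,0,0,-0.1],[0,0.005,0,0,0,0,-0.1]]}}

```text
time_s: 13.05
ee_pos: [532.6, 17.4, 7.1]
ee_rot: [180.0, 0.1, 86.9]
force: [-0.1, -6.6, 1.0]
gripper_width: 41.1
gripper_force: 3.0
```

>>> {"api": "send_rows", "payload": {"motion": [[0,0.002,0,0,0,0,-0.1],[0,0.004,0,0,0,0,-0.1],[0,0.004,0,0,0,0,-0.1]]}}

```text
time_s: 13.42
ee_pos: [532.4, 17.6, 7.1]
ee_rot: [-180.0, 0.3, 87.0]
force: [0.3, -13.1, 3.4]
gripper_width: 41.2
gripper_force: 6.7
```

```bash
python3 - <<'E'
from h import *
import pickle
g=wrist('w4.png');pickle.dump(g,open('w4.pkl','wb'))
ex=np.array([.055,.998]);ey=np.array([-.998,.055]);O=np.array([538.8,105])
s=g['s']['ee_pos'][:2]-O;print(s@ex,s@ey,g['s']['force'])
E
```

```text
-87.59644455837994 1.556310272728978 [  0.30819587 -13.0711634    3.36488708]
```

View pics/w4.png

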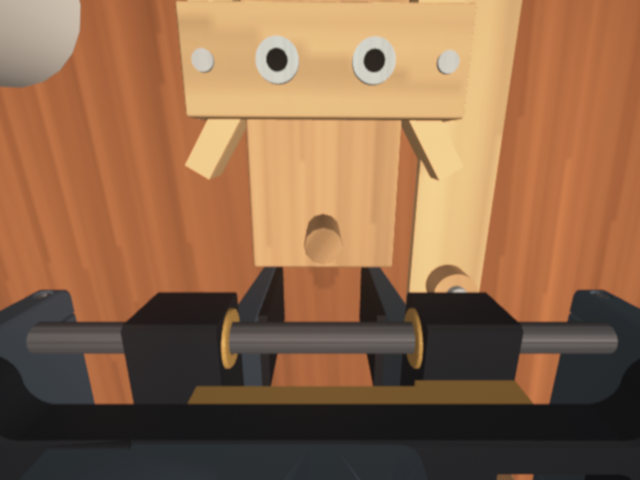

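The plate is home: the wrist force rose to 13 N with no further travel, and its rear edge is square at row 265. Next I plan the catch arc.

```bash
python3 - <<'E'
from h import *
import pickle
g=pickle.load(open('w2.pkl','rb'))
piv=np.array([600.2,19.3])
for n,u,v,z in [('pegtop',402,132,51),('pegbase/armtip',397,146,21)]:
    p=ray(g,u,v,z)[:2];print(n,p.round(1),np.degrees(np.arctan2(*(p-piv)[::-1]))%360,np.linalg.norm(p-piv))
def T(th,d):
    r=np.radians(th);return piv+65*np.array([np.cos(r),np.sin(r)])-d*np.array([np.sin(r),-np.cos(r)])
s=T(276,32);print('start',s, (s-[532.4,17.6])/500)
for k in range(3):
  a=[(276,226),(226,176),(176,172)][k]
  for th in np.linspace(*a,11 if k<2 else 3): print(th,((T(th,21)-s)/500).round(3))
  s=T(a[1],21);print('at',s)
E
```

```text
pegtop [602.6 -45.4] 272.1337705427336 64.74210909315637
pegbase/armtip [604.5 -58.2] 273.1509835511813 77.6469362119611
start [638.81905076 -41.99901237] [ 0.2128381  -0.11919802]
276.0 [-0.022 -0.002]
271.0 [-0.033 -0.007]
266.0 [-0.044 -0.01 ]
261.0 [-0.056 -0.012]
256.0 [-0.068 -0.014]
251.0 [-0.08  -0.014]
246.0 [-0.092 -0.013]
241.0 [-0.104 -0.011]
236.0 [-0.115 -0.009]
231.0 [-0.126 -0.005]
226.0 [-0.137 -0.   ]
at [570.15334173 -42.0449128 ]
226.0 [0. 0.]
221.0 [-0.01   0.006]
216.0 [-0.02   0.012]
211.0 [-0.03  0.02]
206.0 [-0.038  0.028]
201.0 [-0.046  0.037]
196.0 [-0.053  0.046]
191.0 [-0.06   0.057]
186.0 [-0.065  0.067]
181.0 [-0.069  0.078]
176.0 [-0.073  0.09 ]
at [533.89345078   2.88532574]
176.0 [0. 0.]
174.0 [-0.001  0.005]
172.0 [-0.002  0.009]
at [532.90994041   7.55062212]
```

>>> {"api": "send_rows", "payload": {"motion": [[-0.001,-0.02,0,0,0,0,-0.1],[-0.002,-0.05,0.02,0,0,0,-0.1],[-0.002,-0.06,0.1,0,0,0,-0.1],[-0.002,-0.06,0.2,0,0,0,-0.6],[-0.002,-0.06,0.24,0,0,0,-1],[-0.002,-0.06,0.24,0,0,0,-1],[-0.002,-0.06,0.24,0,0,0,-1],[-0.002,-0.06,0.24,0,0,0,-1]], "squeeze": 20}}

```text
time_s: 14.48
ee_pos: [530.7, -9.6, 125.6]
ee_rot: [-179.8, -0.0, 86.8]
force: [0.2, 0.5, -0.0]
gripper_width: 0.6
gripper_force: 0.0
```

>>> {"api": "send_rows", "payload": {"motion": [[0.1,-0.03,0,0,0,0,-1],[0.216,-0.065,0,0,0,0,-1],[0.216,-0.065,0,0,0,0,-1],[0.216,-0.065,-0.06,0,0,0,-1],[0.216,-0.065,-0.12,0,0,0,-1],[0.216,-0.065,-0.17,0,0,0,-1],[0.216,-0.065,-0.19,0,0,0,-1],[0.216,-0.065,-0.19,0,0,0,-1],[0.216,-0.065,-0.19,0,0,0,-1]]}}

```text
time_s: 15.6
ee_pos: [640.2, -42.1, 33.0]
ee_rot: [179.9, 0.0, 86.9]
force: [-1.0, -0.7, -0.0]
gripper_width: 0.6
gripper_force: 0.0
```

>>> {"api": "send_rows", "payload": {"motion": [[-0.011,-0.001,0,0,0,0,-1],[-0.024,-0.002,0,0,0,0,-1],[-0.035,-0.007,0,0,0,-0.07,-1],[-0.046,-0.01,0,0,0,-0.15,-1],[-0.058,-0.012,0,0,0,-0.22,-1],[-0.07,-0.014,0,0,0,-0.3,-1],[-0.082,-0.014,0,0,0,-0.37,-1],[-0.094,-0.013,0,0,0,-0.45,-1],[-0.106,-0.011,0,0,0,-0.52,-1],[-0.117,-0.009,0,0,0,-0.6,-1],[-0.128,-0.005,0,0,0,-0.67,-1],[-0.139,0,0,0,0,-0.75,-1],[-0.139,0,0,0,0,-0.75,-1]]}}

```text
time_s: 17.23
ee_pos: [569.6, -42.1, 32.4]
ee_rot: [180.0, -0.0, 41.9]
force: [-0.3, -0.2, -0.5]
gripper_width: 0.5
gripper_force: 0.0
```

>>> {"api": "send_rows", "payload": {"motion": [[-0.01,0.006,0,0,0,-0.07,-1],[-0.02,0.012,0,0,0,-0.15,-1],[-0.03,0.02,0,0,0,-0.22,-1],[-0.038,0.028,0,0,0,-0.3,-1],[-0.046,0.037,0,0,0,-0.37,-1],[-0.053,0.046,0,0,0,-0.45,-1],[-0.06,0.057,0,0,0,-0.52,-1],[-0.065,0.067,0,0,0,-0.6,-1],[-0.069,0.074,0,0,0,-0.67,-1],[-0.072,0.08,0,0,0,-0.75,-1],[-0.072,0.08,0,0,0,-0.75,-1],[-0.072,0.08,0,0,0,-0.75,-1]]}}

```text
time_s: 18.73
ee_pos: [534.1, -2.2, 32.0]
ee_rot: [180.0, 0.0, -3.1]
force: [-0.4, -0.1, 0.6]
gripper_width: 0.3
gripper_force: 0.0
```

Now I push gently against the hard end.

>>> {"api": "send_rows", "payload": {"motion": [[0,0.004,0,0,0,0,-1],[0,0.008,0,0,0,0,-1],[0,0.012,0,0,0,0,-1],[0,0.012,0,0,0,0,-1]]}}

```text
time_s: 19.23
ee_pos: [534.0, 4.1, 31.9]
ee_rot: [180.0, 0.0, -3.1]
force: [-0.9, -0.3, -0.3]
gripper_width: 0.4
gripper_force: 0.2
```

>>> {"api": "send_rows", "payload": {"motion": [[0,0.003,0,0,0,0,-1],[0,0.006,0,0,0,0,-1],[0,0.006,0,0,0,0,-1]]}}

```text
time_s: 19.6
ee_pos: [534.0, 6.0, 31.9]
ee_rot: [179.9, 0.0, -3.1]
force: [-1.2, -4.8, 0.5]
gripper_width: 0.3
gripper_force: 2.6
```

>>> {"api": "send_rows", "payload": {"motion": [[0,0.003,0,0,0,0,-1],[0,0.006,0,0,0,0,-1],[0,0.006,0,0,0,0,-1]]}}

```text
time_s: 19.98
ee_pos: [533.9, 6.6, 32.0]
ee_rot: [179.7, 0.0, -3.0]
force: [-1.5, -14.5, 0.5]
gripper_width: 0.5
gripper_force: 7.2
```

That is the hard end. I'll retreat straight back, then up and away, and check.

>>> {"api": "send_rows", "payload": {"motion": [[0,-0.02,0,0,0,0,-1],[0,-0.06,0,0,0,0,-1],[0,-0.08,0.1,0,0,0,-1],[0,-0.08,0.2,0,0,0,-1],[-0.1,-0.2,0.35,0,0,0,-1],[-0.2,-0.35,0.4,0,0,0,-1],[-0.2,-0.5,0.4,0,0,0,-1],[-0.2,-0.5,0.4,0,0,0,-1],[-0.2,-0.5,0.4,0,0,0,-1],[-0.2,-0.5,0.4,0,0,0,-1]]}}

```text
time_s: 21.22
ee_pos: [433.9, -240.6, 231.9]
ee_rot: [-180.0, -0.0, -3.3]
force: [0.3, 0.1, -0.2]
gripper_width: 0.7
gripper_force: 0.0
```

```bash
python3 - <<'E'
from h import *
g=grab('top','t5.png')
p=cv2.cvtColor(g['pixels'],cv2.COLOR_RGB2BGR)[180:280,170:300]
cv2.imwrite('pics/t5c.png',cv2.resize(p,None,fx=6,fy=6,interpolation=cv2.INTER_CUBIC));print(env.state()['ee_pos'])
E
```

```text
[ 434.0101961  -239.55768032  231.5521571 ]
```

View pics/t5c.png

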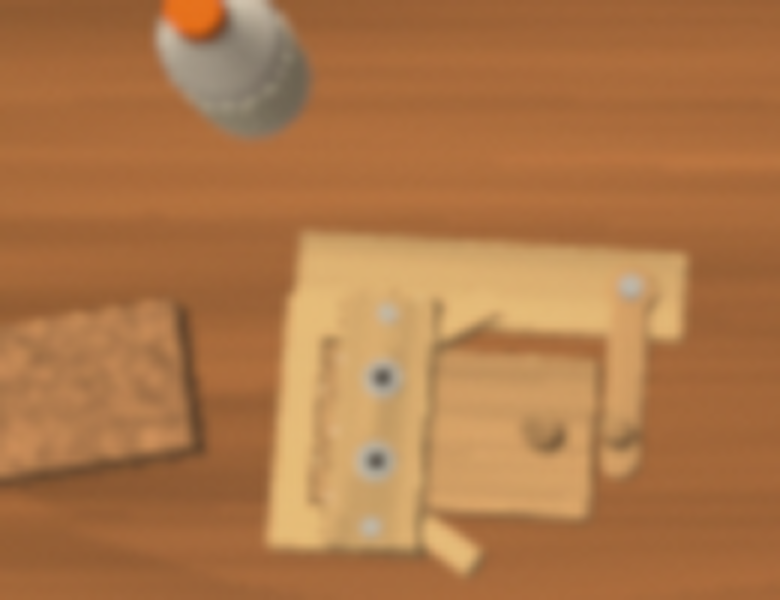

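The plate is fully home: its rear edge is at column 595, with the catch straight across behind it from (630,287) to (620,470). The arm is clear of everything.

```bash
python3 -c "
from workcell import env
print(env.job_done())"
```

```text
the job is handed in; nothing more can be done
None
```

The foot plate is home against the stop, the catch is swung fully across behind it, the arm is clear of everything, and the job was handed in at about 21 s.

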